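# Lay out a stripped power supply for its write-off photograph

## Task

Set out the stripped power supply on the blue mat for its write-off photo, leaving the cracked green board, the bent chassis plate, the brass standoff and the screw tin where they are (behind means on the side away from the robot). Stand the transformer midway between the board and the plate, in line with them, and lay the black finned heatsink, fins down, straight behind the board, centred on it and with its long side parallel to the board's long side, with about 35 mm of clear mat between the two. Set the square bridge rectifier flat, terminals up, on the middle of the heatsink's top, and the red switch cap, right way up, on the plate over its round switch hole.

Things in the scene. Friction and masses are not known exactly. Their poses are not given: they have to be found in the camera images.
- board: Cracked green circuit board, 75 (x) x 100 (y) x 2 mm, with parts up to 17 mm above its underside and a pale zigzag crack. It lies loose on the blue mat to one side (left or right differs each time) and stays there. Origin: centre of its underside, on the mat's surface (the mat is 2 mm thick, so this is 2 mm over the bench). x points to its far (rear) long edge, away from the robot within about 0.25 rad; y along its 100 mm length, to the left; z up.
- plate: Bent aluminium chassis plate, base 80 (x) x 100 (y) x 2 mm, with a 26 mm high bent-over fold along its far edge (x = +40 to +50 mm), a front corner tab bent up to 8 mm (reaching x = -53 mm), five dark vent slots, and a round hole. It lies loose on the mat beside the board, level with it, centres 220 to 240 mm apart, and stays there. Origin: centre of the base's underside, on the mat's surface. x away from the robot, y to the left, z up.
- plate_hole (a point): Centre of the round 14 mm switch hole in the chassis plate, at the level of the base's upper face (2 mm above the mat), 12 mm nearer the robot than the plate's origin. Same axes as the plate.
- transformer_mid (a point): Small mains transformer standing upright: steel core in a bright clamping strap, 50 (x) x 20 (y) mm and 43 mm high, with a yellow taped winding 30 (x) x 40 (y) x 26 mm about its middle and two 1.5 mm thin feet at the bottom that make it 62 mm long in x. 0.18 to 0.36 kg. The point is at its centre, 21.5 mm above its underside. Can be gripped from above across the 50 mm (x) strap sides. Starts on the bare bench beside the mat.
- heatsink_mid (a point): Black anodised heatsink, 50 (x) x 75 (y) x 32 mm high, lying fins down with its flat face up (small bright drilled holes, one at the middle of the face); fins and long side along y. 0.13 kg. The point is at its centre, 16 mm above its underside and below its top face. Can be gripped from above across its 50 mm (x) width. Starts on the bare bench beside the mat.
- rectifier_mid (a point): Square black bridge rectifier on a bright metal base, 28.5 x 28.5 mm, body 11 mm high, with four thin bright tab terminals standing up to 22 mm, 8 mm in from the middle each way. 25 g. The point is at the centre of the body, 5.5 mm above its underside; x and y along its sides. Starts on the bare bench beside the mat.
- switch_cap_mid (a point): Dull red round switch cap, 28 mm across at its rim (the lowest 3 mm), about 25 mm above that, 16 mm high, standing rim down. 15 g. The point is at its centre, 8 mm above its underside. Starts on the bare bench beside the mat.
- standoff: Brass hexagonal standoff, 10 mm across the flats, 30 mm high, standing on the mat behind the plate; to be left alone. Origin: centre of its foot.
- screw_tin: Round open tin of screws, 46 mm across, 16 mm high, on the mat behind the plate; to be left alone. Origin: centre of its underside.
Mind the look-alikes: they are no part of the job. Leave any purple look-alike of the part that bears rectifier_mid alone.

How it is judged:
By the outcome, as a careful person would: the job done as asked, in the order asked, and still so for the second after the job is handed in, with the robot touching nothing.
It also fails if it takes over 109 s, if anything falls off the work surface, if the arm or the gripper's body presses on something with over 40 N, if the wrist force passes 120 N, or if a joint passes its speed limit or range.

## Robot

A 6-joint arm with a two-finger parallel gripper is mounted at the origin on the work surface. World frame = base frame: x ahead of the robot, y to its left, z up, the work surface at z = 0. Lengths are in m, angles in rad, forces in N, time in s.
With the tool pointing down it reaches from about 0.375 to 0.925 m from the base axis. Payload 5.7 kg.
Tool frame: the origin (TCP) lies midway between the tips of the shut fingers; the grasp point (between the pads) lies 19 mm behind it (manip.pinch_z is the z of the grasp point in the tool frame, in m); z points along the fingers, y is the line along which they close (so a half turn about z gives the same grasp; the last joint's range is limited). The gripper opens to 85 mm and grips with 20 to 120 N. Pads are 22 mm wide; open, the fingers measure 114 mm over their backs; the gripper's body (76 mm by 85 mm) begins 54 mm behind the grasp point. The pads swing forward as they close: fully open they stand 13 mm farther back than shut.
Start: joints at [-1.438, 0.359, 1.51, -0, 1.272, -0.115], TCP at [0.147, -0.582, 0.231] pointing down, gripper open.
Joint ranges: [-2.97, 2.97], [-1.01, 2.36], [0.21, 2.38], [-0.96, 4.11], [0.2, 2.71], [-2.98, 2.98]. Speed limits (rad/s): [2.39, 2.39, 3.14, 3.14, 3.14, 3.14].

## Interface

Orientations are given as a 3x3 rotation matrix whose columns are the frame's x, y, z axes.
In Python, from workcell import manip gives the robot as it stands. The module is installed in compiled form; this text tells all that it offers.
- The arm moves only by the tool carry_out, never from a script. Its argument "increments" is text: rows parted by semicolons, each of 7 numbers parted by spaces: the shift along the tool's x, y, z in m, then the turn, a rotation vector about the tool's x, y, z in degrees, then the opening, from -1 (shut) to 1 (fully open). In form: tx ty tz rx ry rz gripper; .... A call has 1 to 20 rows; each row is the pose to reach, as a shift and turn from the pose commanded when the call began, along the tool's axes at that moment; what a row does not reach only later rows make up. A row lasts 1/8 s, in which the tool goes at most 62.5 mm and 10.7 degrees, less where a joint would pass 70% of its speed; a pose out of reach is approached as far as the arm can. A call with a gripper value outside its range is refused whole. The fingers move at their own pace and stop on an object; the grip force is fixed at half the most. Time passes only in rows, so rows that repeat a pose let the fingers close. It gives the time, the measured TCP pose, the force, the opening and the grip force at its end, in the units of the state.
- manip.sense(): the state, without advancing time (a new reading comes with each control period).
- manip.get_image(name): name is "side" or "top"; returns the picture (480x640x3 uint8, red, green, blue); there is no depth.
- manip.get_calibration(name): a dict with "camera_matrix" (3x3 intrinsics, pixels), "position" and "orientation" of the camera in the world. Camera axes: x right, y up, looking along -z (the intrinsics and any distortion apply to the point x, -y, -z); pixel columns grow to the right and rows downward; lengths in m; the calibration is good to about 2 mm. A picture is of the moment at which its call begins. get_calibration takes no time and is no camera call.
- manip.job_done(): hands the job in; it is judged then, once.
The state is a dict: "time": time; "q": joint angles; "joint_vel": joint speeds; "tau": joint torques, N m; "tcp_pos": TCP position; "ee_rot": TCP orientation; "ft_force": force on the tool from outside, world axes, zero at the start; "moment": the same for the moment, N m; "finger_gap": opening from 0.0 (shut) to 1.0 (fully open); "grasp_force": force on a finger pad.
Only numpy, scipy, OpenCV 4.12 (cv2) and the standard library are available. Lean on these libraries where they do the work, as an engineer would, in place of code of your own. Each camera call takes 0.05 s, during which the arm holds its last target. There are 200 camera calls.

## Working session

There is one attempt and no reset: what is moved stays moved. The work goes in short steps, Python scripts to look and compute and a tool call to move; the robot and the scene stay as the last step left them, time stands still between calls to the robot, and variables do not carry over. Pictures are saved under pics/ and viewed, at most 14 in all, crops included, and the job is handed in when it is done.

Besides the shell and the picture viewer there is one more tool, called after ">>>" as a command line: name --argument value ..., lists and objects as JSON in quotes. carry_out: Moves the arm, as the interface text tells. Its arguments: {"type":"object","properties":{"increments":{"type":"string"}},"required":["increments"]}

```bash
mkdir -p pics
python3 - <<'E'
from workcell import manip
import cv2
for n in("top","side"):
    cv2.imwrite(f"pics/{n}0.png",manip.get_image(n)[:,:,::-1]); c=manip.get_calibration(n); print({k:(v.round(4).tolist() if hasattr(v,'round') else v) for k,v in c.items()})
s=manip.sense();print(s['tcp_pos'],s['ee_rot'],manip.pinch_z,s['ft_force'])
E
```

```text
{'camera_matrix': [[569.1745, 0.0, 323.14], [0.0, 569.1745, 238.9955], [0.0, 0.0, 1.0]], 'position': [0.362, 0.0131, 1.1998], 'orientation': [[-0.0204, 0.9901, -0.1387], [-0.9998, -0.0211, -0.0034], [-0.0063, 0.1386, 0.9903]]}
{'camera_matrix': [[475.2844, 0.0, 319.8787], [0.0, 475.2844, 242.3403], [0.0, 0.0, 1.0]], 'position': [0.2807, 0.7755, 0.5187], 'orientation': [[-0.9569, 0.1606, -0.2421], [-0.2899, -0.4746, 0.8311], [0.0185, 0.8654, 0.5007]]}
[ 0.14709656 -0.58103089  0.230515  ] [[ 9.69442860e-01  2.45317138e-01 -2.07961653e-04]
 [ 2.45317126e-01 -9.69441352e-01  1.72437613e-03]
 [ 2.21412390e-04 -1.72270068e-03 -9.99998492e-01]] -0.0187 [ 0.0342352  -0.04622091  0.06923445]
```

View pics/top0.png

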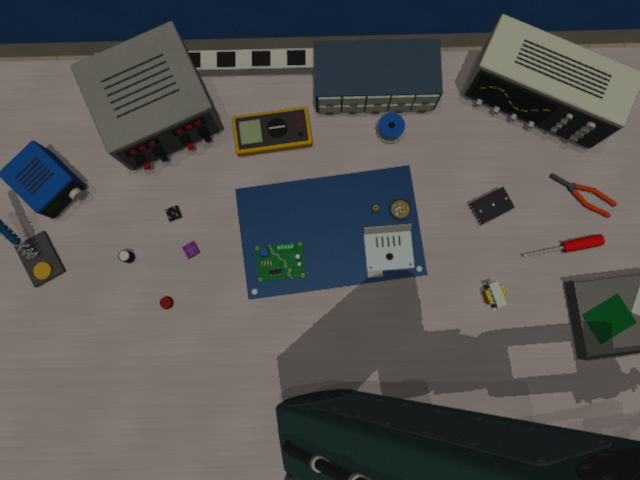

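View pics/side0.png

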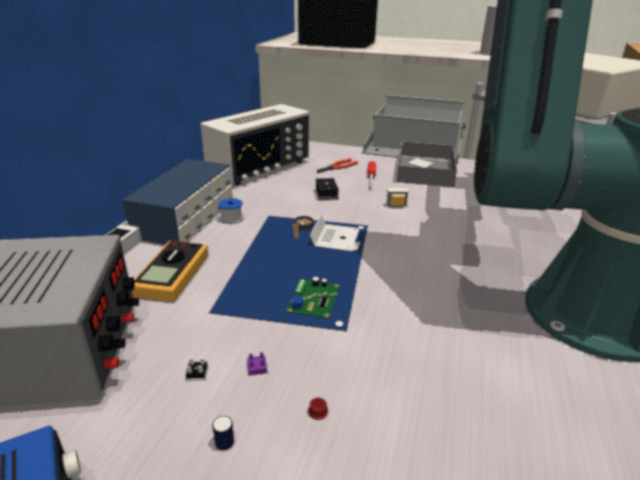

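The top view shows the board at (280,261), plate (388,249), heatsink (490,205), transformer (494,294), rectifier (173,213) with its purple decoy at (191,249), and red cap (167,302). The side view agrees. Next I'll zoom in with tick labels.

```bash
cat > h.py <<'E'
import numpy as np, cv2
from workcell import manip
def ray(n,u,v):
    c=manip.get_calibration(n);K=c["camera_matrix"]
    d=np.linalg.inv(K)@[u,v,1]; d=np.array([d[0],-d[1],-d[2]])
    return np.array(c["position"]),np.array(c["orientation"])@d
def p2w(n,u,v,z):
    p,d=ray(n,u,v); return p+d*(z-p[2])/d[2]
def w2p(n,X):
    c=manip.get_calibration(n);x=(np.atleast_2d(X)-c["position"])@np.array(c["orientation"])
    x=np.c_[x[:,0],-x[:,1],-x[:,2]]@np.array(c["camera_matrix"]).T
    return x[:,:2]/x[:,2:]
def tile(im,u,v,w,h,s):
    t=cv2.resize(im[v:v+h,u:u+w],None,fx=s,fy=s,interpolation=cv2.INTER_CUBIC)
    for k in range(-u%10,w,10):
        cv2.line(t,(k*s,0),(k*s,6),(0,255,255),1);cv2.putText(t,str(u+k),(k*s,16),0,.35,(0,255,255),1)
    for k in range(-v%10,h,10):
        cv2.line(t,(0,k*s),(6,k*s),(0,255,255),1);cv2.putText(t,str(v+k),(8,k*s+4),0,.35,(0,255,255),1)
    return t
E
python3 - <<'E'
from h import *
im=cv2.imread("pics/top0.png")
a=np.hstack([tile(im,250,235,66,50,6),tile(im,358,220,66,50,6)])
b=np.hstack([tile(im,464,182,56,46,5),tile(im,476,276,36,36,7)[:230],tile(im,160,200,26,26,9)[:230]])
w=a.shape[1];b=np.hstack([b,np.zeros((230,max(0,w-b.shape[1]),3),np.uint8)])[:,:w]
cv2.imwrite("pics/z1.png",np.vstack([a,b]));print(a.shape,b.shape)
hsv=cv2.cvtColor(im,cv2.COLOR_BGR2HSV)
m=((hsv[...,0]<8)|(hsv[...,0]>172))&(hsv[...,1]>130)
ys,xs=np.nonzero(m[285:320,150:185]);print("cap px",xs.mean()+150,ys.mean()+285,np.ptp(xs),np.ptp(ys), p2w("top",xs.mean()+150,ys.mean()+285,.012))
E
```

```text
(300, 792, 3) (230, 792, 3)
cap px 166.10399999999998 302.4 12 11 [0.40222496 0.3462736  0.012     ]
```

View pics/z1.png

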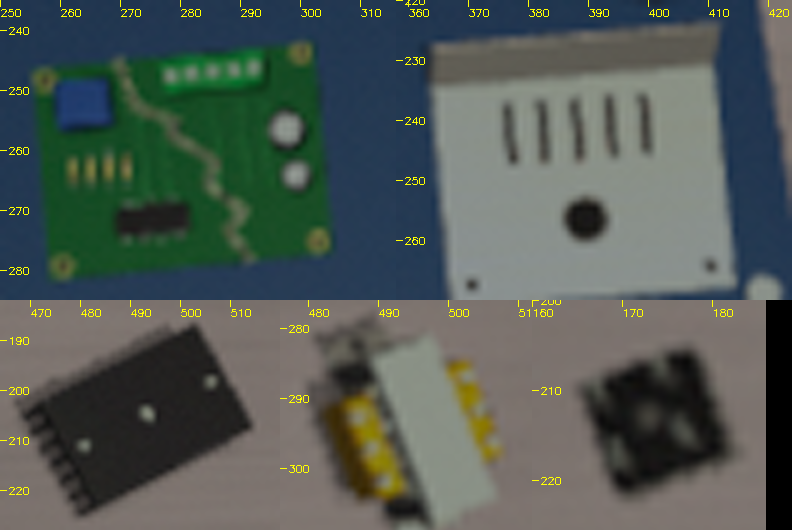

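The zoom shows board corners near (256,247), (302,242), (305,276), (258,282). The switch hole is near (389.7,256.5), the heatsink's middle hole near (493.4,204.6), the strap top centre near (498,294), and the rectifier near (173.7,213.6). I'll fit poses to these and overlay the models on both views.

```bash
cat >> h.py <<'E'
from scipy.optimize import least_squares
def tw(P,x,y,a):
    P=np.atleast_2d(P);c,s=np.cos(a),np.sin(a);return np.c_[x+c*P[:,0]-s*P[:,1],y+s*P[:,0]+c*P[:,1],P[:,2]]
def fit(n,P,uv,g):
    r=least_squares(lambda q:(w2p(n,tw(P,*q))-uv).ravel(),g);return r.x,np.sqrt((r.fun**2).mean())
def rect(a,b,z): return np.array([[a/2,b/2,z],[a/2,-b/2,z],[-a/2,-b/2,z],[-a/2,b/2,z]])
def draw(im,n,P,q,col=(0,0,255),s=1,o=(0,0)):
    uv=w2p(n,tw(P,*q)); cv2.polylines(im,[np.int32(np.round(((uv+.5-o)*s)*16))],True,col,1,cv2.LINE_AA,4)
E
cat > f.py <<'E'
from h import *
def U(off,s,X,x0=0,y0=0): X=np.array(X,float);return (X-[x0,y0]+.5)/s-.5+off
R={}
def go(k,P,uv,g):
    q,e=fit("top",np.array(P),uv,g);R[k]=q;print(k,q.round(4),"rms px",round(e,2))
go("board",rect(.075,.1,.004),U((250,235),6,[[36,70],[312,43],[331,247],[50,280]]),[.5,.1,0])
go("plate",[[.04,.05,.004],[.04,-.05,.004],[-.012,0,.004],[-.04,-.05,.004]],U((358,220),6,[[432,85],[715,66],[586,219],[736,286]],396),[.5,-.1,0])
go("sink",[[0,0,.032],[.025,-.0375,.032],[-.025,-.0375,.032],[.025,.0375,.032],[-.025,.0375,.032]],U((464,182),5,[[147,413],[197,325],[253,427],[25,400],[88,514]],0,300),[.55,-.3,-.5]) 
go("trafo",[[.025,.01,.043],[.025,-.01,.043],[-.025,-.01,.043]],U((476,276),7,[[372,366],[433,335],[497,494]],280,300),[.4,-.3,0])
go("rect",rect(.0285,.0285,.011),U((160,200),9,[[580,388],[692,350],[728,458],[622,493]],532,300),[.5,.3,0.3])
R["cap"]=np.array([.4022,.3463,0])
np.save("R.npy",R)
p,h=R["plate"],R["board"];print("dist",np.hypot(*(p-h)[:2]),"hole",tw([-.012,0,.004],*p))
E
python3 f.py
python3 - <<'E'
from h import *
R=np.load("R.npy",allow_pickle=True).item();ims=[]
M=dict(board=[rect(.075,.1,.004)],plate=[rect(.08,.1,.004)],sink=[rect(.05,.075,.032),rect(.05,.075,0)],trafo=[rect(.05,.02,.043),rect(.062,.02,0)],rect=[rect(.0285,.0285,.011),rect(.0285,.0285,0)],
 cap=[np.c_[.014*np.cos(np.linspace(0,6.28,24)),.014*np.sin(np.linspace(0,6.28,24)),0*np.ones(24)]])
im=cv2.imread("pics/side0.png")
def T(ks,u,v,w,h,s):
    t=cv2.resize(im[v:v+h,u:u+w],None,fx=s,fy=s,interpolation=cv2.INTER_CUBIC)
    for k in ks:
        for P in M[k]: draw(t,"side",P,R[k],(0,255,255),s,(u,v))
    return t
a=np.hstack([T(["board","plate"],280,210,100,110,4),T(["sink","trafo"],305,165,110,50,3)[:440] if 0 else np.vstack([T(["sink","trafo"],310,168,100,48,4),np.zeros((248,400,3),np.uint8)])])
b=np.hstack([T(["rect"],175,345,50,40,5),T(["cap"],295,385,50,40,5)]);a[200:400,400:800]=0;a[200:400,400:650]=b[:,:250];a[200:400,550:800]=b[:,250:]
cv2.imwrite("pics/o1.png",a)
E
```

```text
board [0.4841 0.1094 0.0805] rms px 0.44
plate [ 0.5018 -0.1211  0.054 ] rms px 0.22
sink [ 0.5902 -0.3364  0.4302] rms px 0.9
trafo [ 0.4042 -0.3333  0.3461] rms px 0.51
rect [0.5908 0.3347 0.3347] rms px 0.37
dist 0.2311098752894299 hole [[ 0.48980509 -0.12172874  0.004     ]]
```

View pics/o1.png

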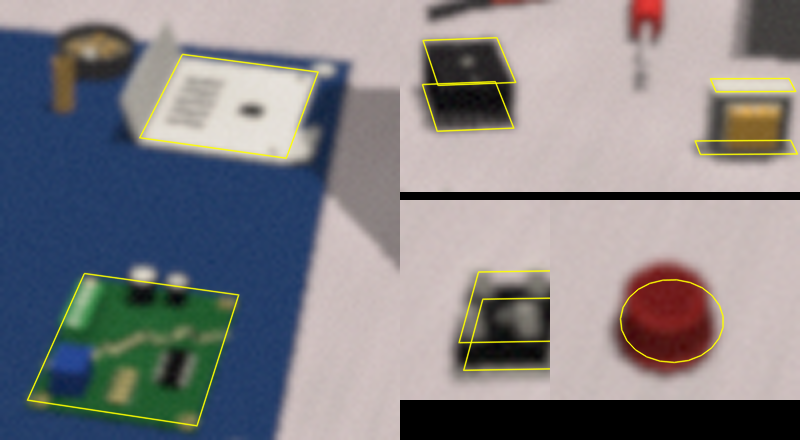

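Overlays match to within about 2–4 mm, which fits the calibration tolerance. On to the transformer.

```bash
cat > d.py <<'E'
import sys,numpy as np
from workcell import manip
from scipy.spatial.transform import Rotation as Ro
x,y,z,a=map(float,sys.argv[1:5]);s=manip.sense()
R0=np.array(s["ee_rot"]);c,n=np.cos(a),np.sin(a);R1=np.array([[c,n,0],[n,-c,0],[0,0,-1.]])
print("t",s["time"],"shift",(R0.T@(np.array([x,y,z])-s["tcp_pos"])).round(4),"turn",Ro.from_matrix(R0.T@R1).as_rotvec(True).round(1),"tcp",np.round(s["tcp_pos"],4))
E
python3 d.py .4042 -.3333 .16 1.917; python3 d.py .4042 -.3333 .012 1.917
```

```text
t 0.1 shift [ 0.31   -0.177   0.0709] turn [ -0.1  -0.1 -95.6] tcp [ 0.1471 -0.581   0.2305]
t 0.1 shift [ 0.31   -0.1767  0.2189] turn [ -0.1  -0.1 -95.6] tcp [ 0.1471 -0.581   0.2305]
```

>>> carry_out --increments "0.31 -0.177 0.07 -0.1 -0.1 -95.6 1;0.31 -0.177 0.07 -0.1 -0.1 -95.6 1;0.31 -0.177 0.07 -0.1 -0.1 -95.6 1;0.31 -0.177 0.07 -0.1 -0.1 -95.6 1;0.31 -0.177 0.07 -0.1 -0.1 -95.6 1;0.31 -0.177 0.07 -0.1 -0.1 -95.6 1;0.31 -0.177 0.07 -0.1 -0.1 -95.6 1;0.31 -0.177 0.07 -0.1 -0.1 -95.6 1;0.31 -0.177 0.07 -0.1 -0.1 -95.6 1;0.31 -0.177 0.07 -0.1 -0.1 -95.6 1;0.31 -0.177 0.07 -0.1 -0.1 -95.6 1;0.31 -0.177 0.07 -0.1 -0.1 -95.6 1;0.31 -0.177 0.07 -0.1 -0.1 -95.6 1;0.31 -0.177 0.07 -0.1 -0.1 -95.6 1"

```text
time: 1.85
tcp_pos: [0.4043, -0.3341, 0.1613]
ee_rot: [[-0.338, 0.941, 0.001], [0.941, 0.338, -0.002], [-0.002, -0.0, -1.0]]
ft_force: [0.4, 0.4, -0.9]
finger_gap: 1.002
grasp_force: 0.0
```

```bash
python3 d.py .4042 -.3333 .012 1.917
python3 - <<'E'
from h import *
im=manip.get_image("side")[:,:,::-1].copy();im2=manip.get_image("top")[:,:,::-1].copy()
s=manip.sense();print(w2p("side",s["tcp_pos"]),w2p("top",s["tcp_pos"]))
cv2.imwrite("pics/a1.png",np.hstack([tile(im,340,80,110,150,4)[:600],tile(im2,440,230,100,150,4)])[:600])
E
```

```text
t 1.85 shift [0.0011 0.0002 0.1493] turn [-0.   0.1 -0.1] tcp [ 0.4043 -0.3341  0.1613]
[[402.58531549 142.68754458]] [[517.49327972 291.20389116]]
```

View pics/a1.png

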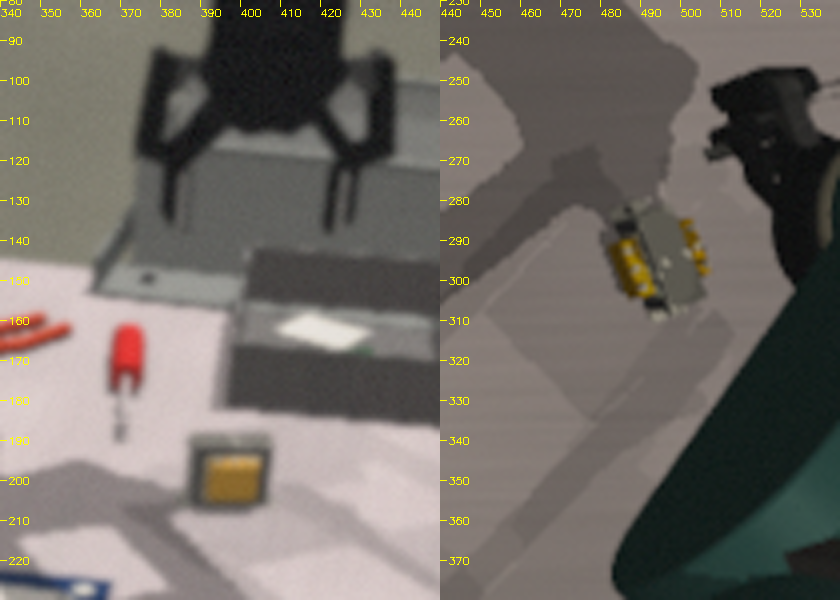

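The gripper stands over the transformer: side-view fingers are at 380 and 424, with the TCP predicted at 402.6 and the transformer at 397. Descending to grip.

>>> carry_out --increments "0.001 0 0.06 0 0 0 1;0.001 0 0.11 0 0 0 1;0.001 0 0.135 0 0 0 1;0.001 0 0.148 0 0 0 1;0.001 0 0.148 0 0 0 1;0.001 0 0.148 0 0 0 -1;0.001 0 0.148 0 0 0 -1;0.001 0 0.148 0 0 0 -1;0.001 0 0.148 0 0 0 -1;0.001 0 0.148 0 0 0 -1;0.001 0 0.148 0 0 0 -1;0.001 0 0.1 0 0 0 -1;0.001 0 0.05 0 0 0 -1;0.001 0 0.03 0 0 0 -1;0.001 0 0.03 0 0 0 -1"

```text
time: 3.82
tcp_pos: [0.4049, -0.3341, 0.1333]
ee_rot: [[-0.339, 0.941, 0.004], [0.941, 0.339, -0.005], [-0.006, 0.002, -1.0]]
ft_force: [-0.3, -0.1, -2.6]
finger_gap: 0.572
grasp_force: 64.4
```

```bash
python3 d.py .493 -.006 .13 1.641;python3 d.py .493 -.006 .014 1.641
```

```text
t 3.825 shift [0.2788 0.1941 0.0019] turn [ 0.1  0.3 15.8] tcp [ 0.4049 -0.3341  0.1333]
t 3.825 shift [0.2796 0.1939 0.1179] turn [ 0.1  0.3 15.8] tcp [ 0.4049 -0.3341  0.1333]
```

>>> carry_out --increments "0.279 0.194 0 0.1 0.3 15.8 -1;0.279 0.194 0 0.1 0.3 15.8 -1;0.279 0.194 0 0.1 0.3 15.8 -1;0.279 0.194 0 0.1 0.3 15.8 -1;0.279 0.194 0 0.1 0.3 15.8 -1;0.279 0.194 0 0.1 0.3 15.8 -1;0.279 0.194 0 0.1 0.3 15.8 -1;0.279 0.194 0 0.1 0.3 15.8 -1;0.279 0.194 0.04 0.1 0.3 15.8 -1;0.279 0.194 0.07 0.1 0.3 15.8 -1;0.279 0.194 0.07 0.1 0.3 15.8 -1;0.279 0.194 0.07 0.1 0.3 15.8 -1"

```text
time: 5.32
tcp_pos: [0.4924, -0.0059, 0.0612]
ee_rot: [[-0.068, 0.998, -0.002], [0.998, 0.068, 0.003], [0.003, -0.002, -1.0]]
ft_force: [1.3, -0.3, -1.5]
finger_gap: 0.572
grasp_force: 64.1
```

```bash
python3 d.py .493 -.006 .016 1.641
python3 - <<'E'
from h import *
im=manip.get_image("side")[:,:,::-1].copy();im2=manip.get_image("top")[:,:,::-1].copy()
cv2.imwrite("pics/a2s.png",im);cv2.imwrite("pics/a2t.png",im2)
s=manip.sense();print(w2p("side",s["tcp_pos"]),w2p("top",s["tcp_pos"]))
cv2.imwrite("pics/a2.png",np.hstack([tile(im,260,150,100,150,4)[:600],tile(im2,290,180,100,150,4)])[:600])
E
```

```text
t 5.325 shift [-0.0003  0.0007  0.0452] turn [-0.1 -0.2 -0.1] tcp [ 0.4924 -0.0059  0.0612]
[[327.41543863 237.50355646]] [[334.71739498 252.65922442]]
```

View pics/a2.png

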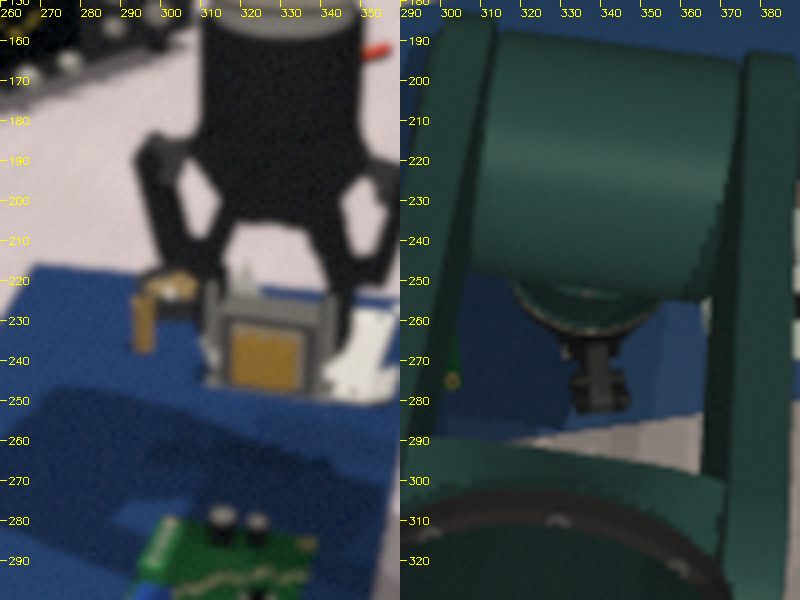

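The transformer is held upright and hangs at side-view u≈327.5, as predicted. Lowering and releasing.

>>> carry_out --increments "0 0.001 0.025 -0.1 -0.2 -0.1 -1;0 0.001 0.04 -0.1 -0.2 -0.1 -1;0 0.001 0.045 -0.1 -0.2 -0.1 -1;0 0.001 0.046 -0.1 -0.2 -0.1 -1;0 0.001 0.046 -0.1 -0.2 -0.1 -1;0 0.001 0.046 -0.1 -0.2 -0.1 0.5;0 0.001 0.046 -0.1 -0.2 -0.1 0.5;0 0.001 0.046 -0.1 -0.2 -0.1 0.5;0 0.001 0.02 -0.1 -0.2 -0.1 0.5;0 0.001 -0.03 -0.1 -0.2 -0.1 0.5;0 0.001 -0.08 -0.1 -0.2 -0.1 1;0 0.001 -0.08 -0.1 -0.2 -0.1 1"

```text
time: 6.92
tcp_pos: [0.4964, -0.0056, 0.1443]
ee_rot: [[-0.072, 0.997, 0.008], [0.997, 0.072, -0.002], [-0.002, 0.008, -1.0]]
ft_force: [1.6, -0.4, 0.1]
finger_gap: 1.0
grasp_force: 0.0
```

```bash
python3 d.py .5902 -.3364 .13 2.0
```

```text
t 6.925 shift [-0.3366  0.0698  0.0156] turn [  0.4   0.2 -20.5] tcp [ 0.4964 -0.0056  0.1443]
```

>>> carry_out --increments "-0.336 0.07 0.015 0.4 0.2 -20.5 1;-0.336 0.07 0.015 0.4 0.2 -20.5 1;-0.336 0.07 0.015 0.4 0.2 -20.5 1;-0.336 0.07 0.015 0.4 0.2 -20.5 1;-0.336 0.07 0.015 0.4 0.2 -20.5 1;-0.336 0.07 0.015 0.4 0.2 -20.5 1;-0.336 0.07 0.015 0.4 0.2 -20.5 1;-0.336 0.07 0.015 0.4 0.2 -20.5 1;-0.336 0.07 0.015 0.4 0.2 -20.5 1"

```text
time: 8.05
tcp_pos: [0.5864, -0.3337, 0.1253]
ee_rot: [[-0.417, 0.909, -0.009], [0.909, 0.417, 0.002], [0.006, -0.007, -1.0]]
ft_force: [-0.9, 0.5, 0.7]
finger_gap: 1.0
grasp_force: 0.0
```

```bash
python3 d.py .5902 -.3364 .004 2.0
python3 - <<'E'
from h import *
im=manip.get_image("side")[:,:,::-1].copy();im2=manip.get_image("top")[:,:,::-1].copy()
cv2.imwrite("pics/a3s.png",im);cv2.imwrite("pics/a3t.png",im2)
s=manip.sense();print(w2p("side",s["tcp_pos"]),w2p("top",s["tcp_pos"]))
cv2.imwrite("pics/a3.png",np.hstack([tile(im,290,120,70,80,5)[:400],tile(im2,300,220,85,80,5)]))
E
```

```text
t 8.05 shift [-0.0048  0.0032  0.1212] turn [-0.4 -0.3  0.1] tcp [ 0.5864 -0.3337  0.1253]
[[328.41227151 148.40927084]] [[504.92157314 196.77629102]]
```

View pics/a3.png

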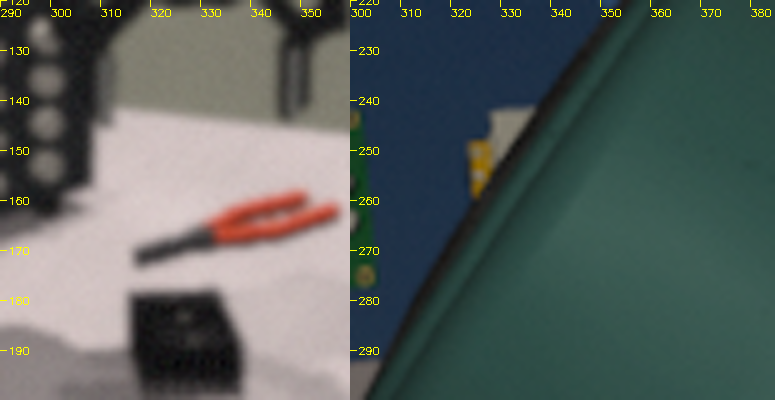

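The heatsink lies clear below, with its hole at side (326,183) as expected. Descending to grip it.

>>> carry_out --increments "-0.003 0.002 0.04 -0.4 -0.3 0.1 1;-0.003 0.002 0.08 -0.4 -0.3 0.1 1;-0.003 0.002 0.105 -0.4 -0.3 0.1 1;-0.003 0.002 0.118 -0.4 -0.3 0.1 1;-0.003 0.002 0.118 -0.4 -0.3 0.1 1;-0.003 0.002 0.118 -0.4 -0.3 0.1 -1;-0.003 0.002 0.118 -0.4 -0.3 0.1 -1;-0.003 0.002 0.118 -0.4 -0.3 0.1 -1;-0.003 0.002 0.118 -0.4 -0.3 0.1 -1;-0.003 0.002 0.118 -0.4 -0.3 0.1 -1;-0.003 0.002 0.118 -0.4 -0.3 0.1 -1"

```text
time: 9.52
tcp_pos: [0.5903, -0.3379, 0.0096]
ee_rot: [[-0.415, 0.91, 0.003], [0.91, 0.415, -0.002], [-0.004, 0.002, -1.0]]
ft_force: [-0.2, -0.2, 5.9]
finger_gap: 0.569
grasp_force: 63.4
```

```bash
python3 d.py .5902 -.3364 .14 2.0
```

```text
t 9.525 shift [ 0.0009  0.0007 -0.1304] turn [ 0.1  0.2 -0.1] tcp [ 0.5903 -0.3379  0.0096]
```

>>> carry_out --increments "0 0 -0.06 0.1 0.2 0 -1;0 0 -0.11 0.1 0.2 0 -1;0 0 -0.13 0.1 0.2 0 -1;0 0 -0.13 0.1 0.2 0 -1"

```text
time: 10.02
tcp_pos: [0.5902, -0.3379, 0.1403]
ee_rot: [[-0.415, 0.91, 0.001], [0.91, 0.415, -0.001], [-0.002, 0.001, -1.0]]
ft_force: [0.5, 0.6, -2.3]
finger_gap: 0.572
grasp_force: 63.1
```

```bash
python3 d.py .5813 .1172 .14 1.651
python3 - <<'E'
from h import *
im2=manip.get_image("top")[:,:,::-1].copy()
cv2.imwrite("pics/a4t.png",im2)
cv2.imwrite("pics/a4.png",np.hstack([tile(im2,240,200,180,100,4)]))
E
```

```text
t 10.025 shift [ 4.178e-01  1.805e-01 -2.000e-04] turn [ 0.1  0.1 19.9] tcp [ 0.5902 -0.3379  0.1403]
```

View pics/a4.png

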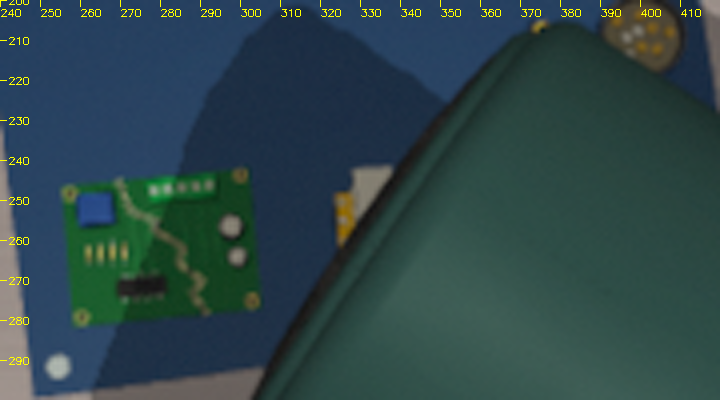

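Heatsink held and the board clear; the transformer is partly hidden behind the arm. Carrying the heatsink to its place behind the board.

>>> carry_out --increments "0.418 0.18 0 0.1 0.1 19.9 -1;0.418 0.18 0 0.1 0.1 19.9 -1;0.418 0.18 0 0.1 0.1 19.9 -1;0.418 0.18 0 0.1 0.1 19.9 -1;0.418 0.18 0 0.1 0.1 19.9 -1;0.418 0.18 0 0.1 0.1 19.9 -1;0.418 0.18 0 0.1 0.1 19.9 -1;0.418 0.18 0 0.1 0.1 19.9 -1;0.418 0.18 0 0.1 0.1 19.9 -1;0.418 0.18 0 0.1 0.1 19.9 -1;0.418 0.18 0 0.1 0.1 19.9 -1;0.418 0.18 0.05 0.1 0.1 19.9 -1;0.418 0.18 0.08 0.1 0.1 19.9 -1;0.418 0.18 0.09 0.1 0.1 19.9 -1;0.418 0.18 0.09 0.1 0.1 19.9 -1"

```text
time: 11.95
tcp_pos: [0.5794, 0.1174, 0.0485]
ee_rot: [[-0.079, 0.997, -0.005], [0.997, 0.079, 0.003], [0.003, -0.005, -1.0]]
ft_force: [-1.2, -0.2, -1.1]
finger_gap: 0.572
grasp_force: 62.9
```

```bash
python3 d.py .5813 .1172 .0125 1.651
```

```text
t 11.95 shift [-0.0004  0.002   0.036 ] turn [-0.3 -0.2 -0.1] tcp [0.5794 0.1174 0.0485]
```

>>> carry_out --increments "0 0.001 0.02 -0.1 -0.1 -0.1 -1;0 0.001 0.033 -0.1 -0.1 -0.1 -1;0 0.001 0.033 -0.1 -0.1 -0.1 -1;0 0.001 0.033 -0.1 -0.1 -0.1 -1;0 0.001 0.033 -0.1 -0.1 -0.1 -1"

```text
time: 12.58
tcp_pos: [0.5808, 0.1184, 0.0164]
ee_rot: [[-0.082, 0.997, -0.001], [0.997, 0.082, 0.001], [0.002, -0.001, -1.0]]
ft_force: [-0.4, -0.9, -0.5]
finger_gap: 0.571
grasp_force: 63.0
```

```bash
python3 d.py .5813 .1172 .0125 1.651
```

```text
t 12.575 shift [-0.0012  0.0004  0.0038] turn [-0.1 -0.1  0.1] tcp [0.5808 0.1184 0.0164]
```

>>> carry_out --increments "-0.001 0 0.002 0 0 0 -1;-0.001 0 0.004 0 0 0 -1;-0.001 0 0.0045 0 0 0 -1;-0.001 0 0.0045 0 0 0 -1;-0.001 0 0.0045 0 0 0 0.4;-0.001 0 0.0045 0 0 0 0.4;-0.001 0 0.0045 0 0 0 0.4;-0.001 0 -0.03 0 0 0 0.5;-0.001 0 -0.08 0 0 0 0.5;-0.001 0 -0.12 0 0 0 0.2;-0.001 0 -0.12 0 0 0 0.2"

```text
time: 13.95
tcp_pos: [0.5834, 0.1174, 0.1391]
ee_rot: [[-0.082, 0.997, 0.005], [0.997, 0.082, 0.002], [0.001, 0.005, -1.0]]
ft_force: [0.2, -0.1, -0.7]
finger_gap: 0.604
grasp_force: 0.0
```

```bash
python3 d.py .5908 .3347 .13 .335;python3 - <<'E'
from h import *
print(p2w("top",191,249,.011),p2w("top",126,256,.03), p2w("top",375.5,208,.03),p2w("top",400,209,.018))
E
```

```text
t 13.95 shift [0.2159 0.0252 0.0096] turn [ 0.2 -0.3 75.5] tcp [0.5834 0.1174 0.1391]
[0.51310745 0.29602043 0.011     ] [0.49893465 0.42612862 0.03      ] [ 0.58887529 -0.09358084  0.03      ] [ 0.58793873 -0.14626603  0.018     ]
```

>>> carry_out --increments "0.216 0.025 0.01 0.2 -0.3 75.5 0.2;0.216 0.025 0.01 0.2 -0.3 75.5 0.2;0.216 0.025 0.01 0.2 -0.3 75.5 0.2;0.216 0.025 0.01 0.2 -0.3 75.5 0.2;0.216 0.025 0.01 0.2 -0.3 75.5 0.2;0.216 0.025 0.01 0.2 -0.3 75.5 0.2;0.216 0.025 0.01 0.2 -0.3 75.5 0.2;0.216 0.025 0.01 0.2 -0.3 75.5 0.2;0.216 0.025 0.01 0.2 -0.3 75.5 0.2;0.216 0.025 0.01 0.2 -0.3 75.5 0.2;0.216 0.025 0.01 0.2 -0.3 75.5 0.2;0.216 0.025 0.01 0.2 -0.3 75.5 0.2"

```text
time: 15.45
tcp_pos: [0.5878, 0.3345, 0.1259]
ee_rot: [[0.944, 0.329, -0.008], [0.329, -0.944, -0.001], [-0.008, -0.002, -1.0]]
ft_force: [0.7, -0.4, 0.1]
finger_gap: 0.604
grasp_force: 0.0
```

```bash
python3 d.py .5908 .3347 .003 .335;python3 - <<'E'
from h import *
im=manip.get_image("side")[:,:,::-1].copy();im2=manip.get_image("top")[:,:,::-1].copy()
cv2.imwrite("pics/a5s.png",im);cv2.imwrite("pics/a5t.png",im2)
s=manip.sense();print(w2p("side",s["tcp_pos"]),w2p("top",s["tcp_pos"]))
cv2.imwrite("pics/a5.png",np.vstack([tile(im2,240,170,190,80,4),np.hstack([tile(im,150,270,90,110,3)[:280],tile(im,220,220,163,70,3)[:210],])[:280] if 0 else np.hstack([tile(im,150,270,90,90,3),tile(im,210,215,163,90,3)[:270]])[:,:760]]))
E
```

```text
t 15.45 shift [0.0038 0.001  0.1229] turn [-0.1  0.4  0. ] tcp [0.5878 0.3345 0.1259]
[[190.64132297 302.96633799]] [[157.38073525 203.67203528]]Traceback (most recent call last):
  File "<stdin>", line 5, in <module>
    return _nx.concatenate(arrs, 0, dtype=dtype, casting=casting)
           ~~~~~~~~~~~~~~~^^^^^^^^^^^^^^^^^^^^^^^^^^^^^^^^^^^^^^^
ValueError: all the input array dimensions except for the concatenation axis must match exactly, but along dimension 1, the array at index 0 has size 760 and the array at index 1 has size 759
```

Run:
```python
from h import *
im=cv2.imread("pics/a5s.png");im2=cv2.imread("pics/a5t.png")
cv2.imwrite("pics/a5.png",np.vstack([tile(im2,240,175,190,75,4),np.hstack([tile(im,150,280,90,100,3),tile(im,220,220,164,100,3)])[:,:760]]))
```

```text
(no output)
```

View pics/a5.png

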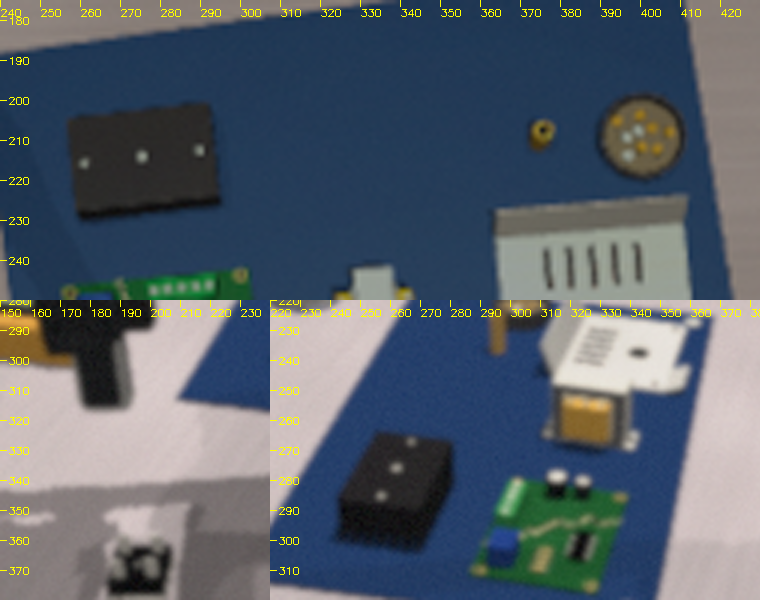

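```bash
python3 - <<'E'
from h import *
P=p2w
print("sink hole top:",P("top",275.2,213.9,.034),"side:",P("side",261.7,275.4,.034))
for u,v in((284.2/4+240,0),): pass
print("sink holes dir",P("top",290-.1,212.5,.034)-P("top",261-.2,215.6,.034))
n=np.array([.329,-.944,0])
s=manip.sense();t=np.array(s["tcp_pos"])
for k in(.0257,.037):print("near finger tip pred",w2p("side",t-n*k+[0,0,.006]))
R=np.load("R.npy",allow_pickle=True).item()
print("rect top corners side pred",w2p("side",tw(rect(.0285,.0285,.011),*R["rect"])).round(1).tolist(),w2p("side",tw([[0,0,.011]],*R["rect"])))
E
python3 - <<'E'
import sys;sys.path.insert(0,".")
from h import *
im=cv2.imread("pics/a5s.png");b=tile(im,170,290,50,98,6)
t=tile(cv2.imread("pics/a5t.png"),320,235,60,98,6)
cv2.imwrite("pics/a6.png",np.hstack([b,t]))
E
```

```text
sink hole top: [0.58011957 0.1158732  0.034     ] side: [0.5802568  0.11911876 0.034     ]
sink holes dir [ 0.00525109 -0.06066649  0.        ]
near finger tip pred [[186.22596572 311.42445084]]
near finger tip pred [[184.42631581 317.00896635]]
rect top corners side pred [[186.2, 372.9], [190.1, 358.8], [209.4, 358.5], [206.2, 372.6]] [[198.03581261 365.58706778]]
```

View pics/a6.png

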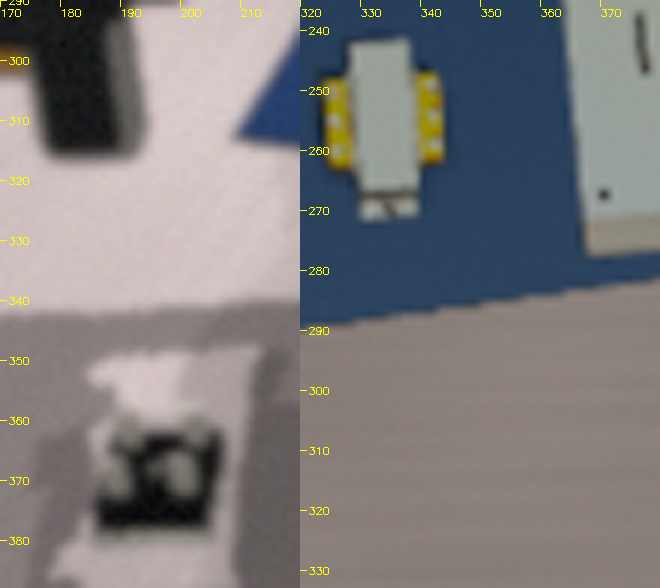

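The left crop shows the rectifier at side u 185–207, base edge v≈378, and the near fingertip at (184.7,316), matching the arm. The right crop shows the transformer strap centred at top (333.4,254.1). I'll convert these.

```bash
python3 - <<'E'
from h import *
print("trafo top",p2w("top",333.4,254.1,.045))
f=p2w("side",195.2,378.3,.001);print("rect side",f-.01425*np.array([-np.sin(.335),np.cos(.335),0]))
f=p2w("side",295+117/5-.5,385+(338-200)/5-.5,0);print("cap side",f)
E
python3 d.py .590 .334 .003 .335
```

```text
trafo top [ 0.49213869 -0.00318937  0.045     ]
rect side [0.59276728 0.33631307 0.001     ]
cap side [0.40156657 0.35252331 0.        ]
t 15.55 shift [0.0028 0.0014 0.1229] turn [-0.1  0.4  0. ] tcp [0.5878 0.3345 0.1259]
```

>>> carry_out --increments "0.0035 0.001 0.05 -0.1 0.2 0 0.2;0.0035 0.001 0.09 -0.1 0.2 0 0.2;0.0035 0.001 0.11 -0.1 0.2 0 0.2;0.0035 0.001 0.118 -0.1 0.2 0 0.1;0.0035 0.001 0.12 -0.1 0.2 0 0.1;0.0035 0.001 0.12 -0.1 0.2 0 0.1;0.0035 0.001 0.12 -0.1 0.2 0 0.1"

```text
time: 16.42
tcp_pos: [0.5914, 0.335, 0.0071]
ee_rot: [[0.944, 0.329, -0.002], [0.329, -0.944, -0.001], [-0.002, -0.0, -1.0]]
ft_force: [0.0, -0.4, -0.4]
finger_gap: 0.552
grasp_force: 0.0
```

```bash
python3 d.py .5915 .335 .003 .335
```

```text
t 16.425 shift [0.0001 0.     0.0041] turn [-0.   0.1  0. ] tcp [0.5914 0.335  0.0071]
```

>>> carry_out --increments "0 0 0.004 0 0 0 0;0 0 0.004 0 0 0 -0.2;0 0 0.004 0 0 0 -1;0 0 0.004 0 0 0 -1;0 0 0.004 0 0 0 -1;0 0 0.004 0 0 0 -1;0 0 0.004 0 0 0 -1"

```text
time: 17.3
tcp_pos: [0.5906, 0.3346, 0.002]
ee_rot: [[0.944, 0.329, -0.004], [0.329, -0.944, -0.001], [-0.004, 0.0, -1.0]]
ft_force: [-0.4, -0.5, 3.2]
finger_gap: 0.301
grasp_force: 59.4
```

```bash
python3 d.py .582 .117 .13 .083
```

```text
t 17.3 shift [-0.0802  0.2027 -0.1276] turn [ 0.   0.2 14.4] tcp [0.5906 0.3346 0.002 ]
```

>>> carry_out --increments "0 0 -0.05 0 0.2 0 -1;0 0 -0.1 0 0.2 0 -1;-0.04 0.1 -0.128 0 0.2 7 -1;-0.08 0.202 -0.128 0 0.2 14.4 -1;-0.08 0.202 -0.128 0 0.2 14.4 -1;-0.08 0.202 -0.128 0 0.2 14.4 -1;-0.08 0.202 -0.128 0 0.2 14.4 -1;-0.08 0.202 -0.11 0 0.2 14.4 -1;-0.08 0.202 -0.08 0 0.2 14.4 -1;-0.08 0.202 -0.06 0 0.2 14.4 -1;-0.08 0.202 -0.06 0 0.2 14.4 -1;-0.08 0.202 -0.06 0 0.2 14.4 -1"

```text
time: 18.8
tcp_pos: [0.582, 0.1184, 0.0626]
ee_rot: [[0.996, 0.084, -0.0], [0.084, -0.996, -0.001], [-0.0, 0.001, -1.0]]
ft_force: [-0.1, -0.4, -0.8]
finger_gap: 0.303
grasp_force: 59.2
```

```bash
python3 d.py .581 .1172 .0365 .083
python3 - <<'E'
from h import *
im=manip.get_image("side")[:,:,::-1].copy()
cv2.imwrite("pics/a7.png",tile(im,210,215,120,100,6))
E
```

```text
t 18.8 shift [-0.0011  0.0011  0.0261] turn [0.  0.  0.1] tcp [0.582  0.1184 0.0626]
```

View pics/a7.png

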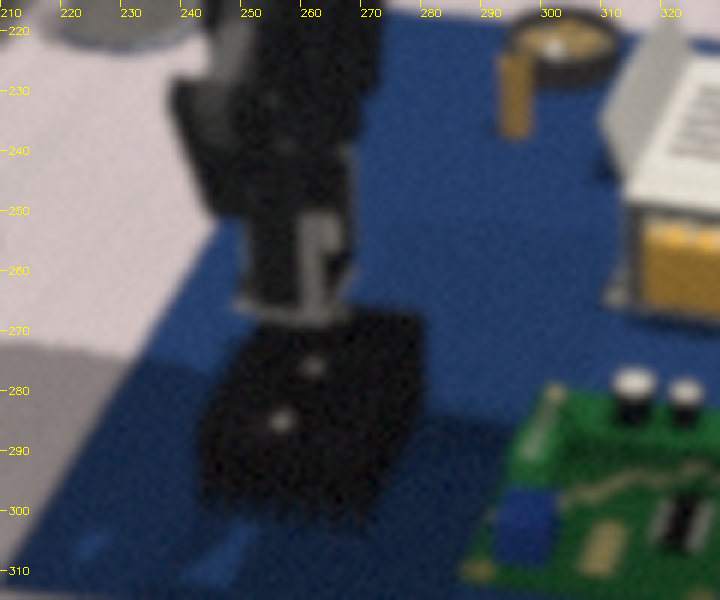

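The rectifier hangs with its base edge at u≈249–268.5, v≈267, above the heatsink hole at (262,276). I'll compute its offset in the grip.

Run:
```python
from h import *
q=[.582,.1184,.084]
print(w2p("side",tw(rect(.0285,.0285,.0606),*q)).round(1).tolist(), w2p("side",[[.5805,.1175,.034]]))
```

```text
[[250.0, 265.8], [255.3, 257.5], [270.3, 259.5], [265.5, 267.9]] [[261.92519706 274.90105937]]
```

>>> carry_out --increments "-0.002 0.001 0.015 0 0 0 -1;-0.002 0.001 0.023 0 0 0 -1;-0.002 0.001 0.0255 0 0 0 -1;-0.002 0.001 0.0255 0 0 0 -1;-0.002 0.001 0.0255 0 0 0 -1"

```text
time: 19.48
tcp_pos: [0.5799, 0.1164, 0.0368]
ee_rot: [[0.997, 0.084, -0.0], [0.084, -0.997, -0.001], [-0.0, 0.001, -1.0]]
ft_force: [0.2, -0.3, -0.3]
finger_gap: 0.3
grasp_force: 59.2
```

```bash
python3 d.py .580 .1172 .0365 .083
```

```text
t 19.475 shift [ 0.0002 -0.0008  0.0003] turn [0. 0. 0.] tcp [0.5799 0.1164 0.0368]
```

>>> carry_out --increments "0 -0.0008 0.0006 0 0 0 -1;0 -0.0008 0.001 0 0 0 -1;0 -0.0008 0.001 0 0 0 -1;0 -0.0008 0.001 0 0 0 -0.1;0 -0.0008 0.001 0 0 0 -0.1;0 -0.0008 0.001 0 0 0 -0.1;0 -0.0008 -0.02 0 0 0 -0.1;0 -0.0008 -0.06 0 0 0 0;0 -0.0008 -0.1 0 0 0 0.1;0 -0.0008 -0.1 0 0 0 0.1"

```text
time: 20.72
tcp_pos: [0.5823, 0.1175, 0.1401]
ee_rot: [[0.996, 0.084, 0.006], [0.084, -0.996, -0.0], [0.006, 0.001, -1.0]]
ft_force: [-0.4, 0.1, 0.1]
finger_gap: 0.549
grasp_force: 0.0
```

```bash
python3 d.py .402 .3485 .13 .05
```

```text
t 20.725 shift [-0.1604 -0.2453  0.0089] turn [ 0.  -0.4  1.9] tcp [0.5823 0.1175 0.1401]
```

>>> carry_out --increments "-0.16 -0.245 0.008 0 -0.4 1.9 0.1;-0.16 -0.245 0.008 0 -0.4 1.9 0.1;-0.16 -0.245 0.008 0 -0.4 1.9 0.1;-0.16 -0.245 0.008 0 -0.4 1.9 0.1;-0.16 -0.245 0.008 0 -0.4 1.9 0.1;-0.16 -0.245 0.008 0 -0.4 1.9 0.1;-0.16 -0.245 0.008 0 -0.4 1.9 0.1;-0.16 -0.245 0.008 0 -0.4 1.9 0.1;-0.16 -0.245 0.06 0 -0.4 1.9 0.1;-0.16 -0.245 0.08 0 -0.4 1.9 0.1;-0.16 -0.245 0.08 0 -0.4 1.9 0.1;-0.16 -0.245 0.08 0 -0.4 1.9 0.1"

```text
time: 22.22
tcp_pos: [0.4008, 0.3479, 0.0573]
ee_rot: [[0.999, 0.049, -0.007], [0.049, -0.999, -0.001], [-0.007, 0.0, -1.0]]
ft_force: [0.3, -0.8, 0.2]
finger_gap: 0.551
grasp_force: 0.0
```

```bash
python3 d.py .402 .3485 .006 .05
python3 - <<'E'
from h import *
im=manip.get_image("side")[:,:,::-1].copy();im2=manip.get_image("top")[:,:,::-1].copy()
cv2.imwrite("pics/a8s.png",im);cv2.imwrite("pics/a8t.png",im2)
s=manip.sense();print(w2p("side",s["tcp_pos"]),w2p("side",[s["tcp_pos"][0],s["tcp_pos"][1],0]))
cv2.imwrite("pics/a8.png",np.hstack([tile(im,280,300,80,130,4),tile(im2,240,190,115,130,4)]))
E
```

```text
t 22.225 shift [ 0.0016 -0.0006  0.0513] turn [ 0.   0.4 -0. ] tcp [0.4008 0.3479 0.0573]
[[320.13784661 379.06968455]] [[319.33579362 409.83621355]]
```

View pics/a8.png

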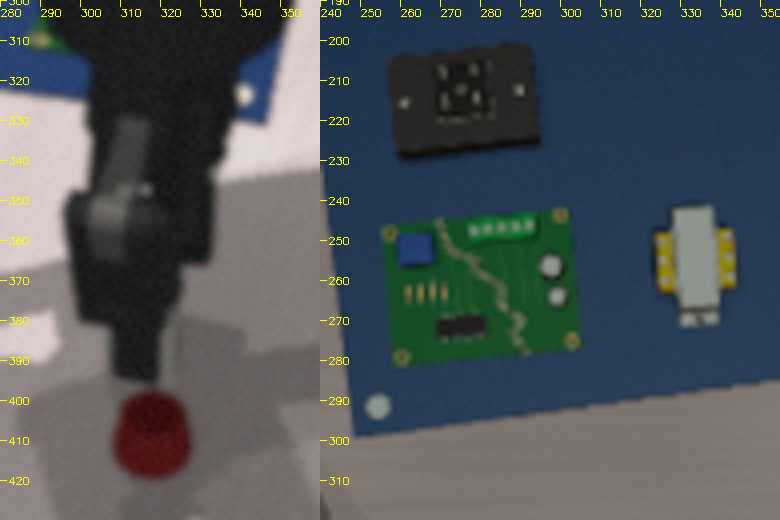

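The right crop shows the rectifier centred on the heatsink and the transformer upright. The cap is at side (318,411), almost under the tool. Gripping it.

>>> carry_out --increments "0.002 -0.001 0.03 0 0.4 0 0.1;0.002 -0.001 0.045 0 0.4 0 0.1;0.002 -0.001 0.05 0 0.4 0 0.1;0.002 -0.001 0.051 0 0.4 0 -0.1;0.002 -0.001 0.051 0 0.4 0 -1;0.002 -0.001 0.051 0 0.4 0 -1;0.002 -0.001 0.051 0 0.4 0 -1;0.002 -0.001 0.051 0 0.4 0 -1;0.002 -0.001 0.051 0 0.4 0 -1"

```text
time: 23.45
tcp_pos: [0.4016, 0.3493, 0.0064]
ee_rot: [[0.999, 0.051, 0.0], [0.051, -0.999, -0.0], [0.0, 0.0, -1.0]]
ft_force: [-0.7, -1.6, 6.7]
finger_gap: 0.248
grasp_force: 59.0
```

```bash
python3 d.py .402 .3485 .10 .05
```

```text
t 23.45 shift [ 0.0004  0.0008 -0.0936] turn [ 0. -0.  0.] tcp [0.4016 0.3493 0.0064]
```

```bash
python3 - <<'E'
from h import *
print(p2w("top",274.9,212.1,.045),"hole side",p2w("side",342.4,237.2,.004),"hole top",p2w("top",389.2,256.2,.004))
E
python3 d.py .490 -.121 .1 .054
```

```text
[0.58184887 0.11548989 0.045     ] hole side [ 0.48899665 -0.11651368  0.004     ] hole top [ 0.48981471 -0.12141961  0.004     ]
t 23.45 shift [ 0.0645  0.4742 -0.0934] turn [ 0.  -0.  -0.2] tcp [0.4016 0.3493 0.0064]
```

>>> carry_out --increments "0 0 -0.05 0 0 0 -1;0 0 -0.1 0 0 0 -1;0 0 -0.12 0 0 0 -1;0 0 -0.12 0 0 0 -1"

```text
time: 23.95
tcp_pos: [0.4025, 0.35, 0.1275]
ee_rot: [[0.999, 0.051, 0.003], [0.051, -0.999, 0.002], [0.003, -0.001, -1.0]]
ft_force: [0.1, 0.3, -0.8]
finger_gap: 0.251
grasp_force: 59.0
```

```bash
python3 d.py .490 -.121 .125 .054
```

```text
t 23.95 shift [0.0635 0.4748 0.002 ] turn [-0.1 -0.2 -0.2] tcp [0.4025 0.35   0.1275]
```

>>> carry_out --increments "0.063 0.473 0 -0.1 -0.2 -0.2 -1;0.063 0.473 0 -0.1 -0.2 -0.2 -1;0.063 0.473 0 -0.1 -0.2 -0.2 -1;0.063 0.473 0 -0.1 -0.2 -0.2 -1;0.063 0.473 0 -0.1 -0.2 -0.2 -1;0.063 0.473 0 -0.1 -0.2 -0.2 -1;0.063 0.473 0 -0.1 -0.2 -0.2 -1;0.063 0.473 0 -0.1 -0.2 -0.2 -1;0.063 0.473 0 -0.1 -0.2 -0.2 -1;0.063 0.473 0 -0.1 -0.2 -0.2 -1;0.063 0.473 0 -0.1 -0.2 -0.2 -1;0.063 0.473 0.04 -0.1 -0.2 -0.2 -1;0.063 0.473 0.07 -0.1 -0.2 -0.2 -1;0.063 0.473 0.08 -0.1 -0.2 -0.2 -1;0.063 0.473 0.08 -0.1 -0.2 -0.2 -1;0.063 0.473 0.08 -0.1 -0.2 -0.2 -1"

```text
time: 25.95
tcp_pos: [0.4889, -0.1202, 0.047]
ee_rot: [[0.999, 0.055, -0.002], [0.055, -0.999, -0.003], [-0.003, 0.003, -1.0]]
ft_force: [1.2, 0.3, 0.4]
finger_gap: 0.255
grasp_force: 59.0
```

```bash
python3 d.py .490 -.1193 .0095 .054
python3 - <<'E'
from h import *
im=manip.get_image("side")[:,:,::-1].copy()
s=manip.sense();t=s["tcp_pos"];print(w2p("side",t),w2p("side",[t[0],t[1],t[2]-.006]))
cv2.imwrite("pics/a9.png",tile(im,300,175,100,95,6))
E
```

```text
t 25.95 shift [ 0.0012 -0.0009  0.0375] turn [0.2 0.1 0. ] tcp [ 0.4889 -0.1202  0.047 ]
[[343.66891812 219.08428558]] [[343.54869146 221.53856912]]
```

View pics/a9.png

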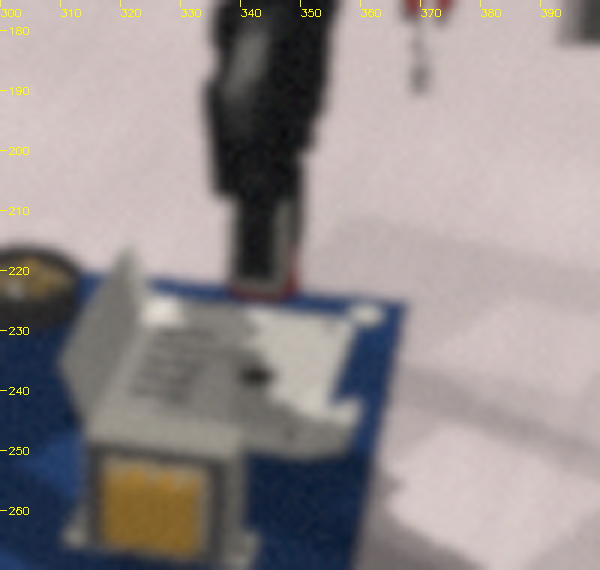

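The cap hangs at u≈344 and the hole is at (342.8,237.5), so it is aligned to about 1–2 mm. Lowering.

>>> carry_out --increments "0.0015 -0.001 0.02 0.2 0.1 0 -1;0.0015 -0.001 0.03 0.2 0.1 0 -1;0.0015 -0.001 0.034 0.2 0.1 0 -1;0.0015 -0.001 0.0365 0.2 0.1 0 -1;0.0015 -0.001 0.0365 0.2 0.1 0 -1;0.0015 -0.001 0.0365 0.2 0.1 0 -1"

```text
time: 26.75
tcp_pos: [0.4894, -0.1193, 0.0104]
ee_rot: [[0.999, 0.054, -0.002], [0.054, -0.999, 0.001], [-0.002, -0.001, -1.0]]
ft_force: [-1.7, 0.7, 6.6]
finger_gap: 0.253
grasp_force: 60.0
```

```bash
python3 d.py .490 -.1193 .0095 .054
```

```text
t 26.75 shift [0.0006 0.0001 0.0009] turn [-0.   0.1  0. ] tcp [ 0.4894 -0.1193  0.0104]
```

Contact shows at 6.6 N, so I'm releasing, lifting and moving clear.

>>> carry_out --increments "0 0 0 0 0 0 -0.1;0 0 0 0 0 0 -0.1;0 0 0 0 0 0 -0.1;0 0 -0.02 0 0 0 -0.1;0 0 -0.06 0 0 0 -0.1;0 0 -0.12 0 0 0 0;0 0 -0.15 0 0 0 0;-0.05 0.1 -0.15 0 0 0 0;-0.1 0.2 -0.15 0 0 0 0;-0.15 0.3 -0.15 0 0 0 0;-0.2 0.35 -0.15 0 0 0 0;-0.2 0.35 -0.15 0 0 0 0;-0.2 0.35 -0.15 0 0 0 0;-0.2 0.35 -0.15 0 0 0 0;-0.2 0.35 -0.15 0 0 0 0"

```text
time: 28.62
tcp_pos: [0.3077, -0.4816, 0.1594]
ee_rot: [[0.999, 0.051, -0.002], [0.051, -0.999, 0.0], [-0.002, -0.0, -1.0]]
ft_force: [0.5, 0.3, -0.2]
finger_gap: 0.499
grasp_force: 0.0
```

Run:
```python
from h import *
im=manip.get_image("side")[:,:,::-1].copy();im2=manip.get_image("top")[:,:,::-1].copy()
cv2.imwrite("pics/b.png",np.vstack([tile(im2,245,195,190,95,4),tile(im,215,210,190,48,4)[:190]]))
```

```text
(no output)
```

View pics/b.png

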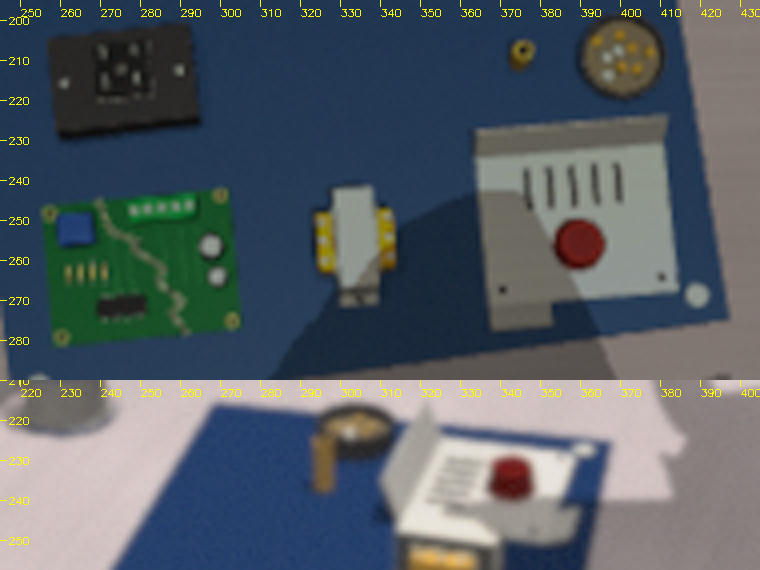

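All four parts are in place: cap over the hole at top (390,256), transformer upright about 3 mm from the exact middle, rectifier centred on the heatsink. The plate, standoff and tin have not moved. Handing in.

```bash
python3 -c "
from workcell import manip
print(manip.job_done())"
```

```text
the job is handed in; nothing more can be done
None
```

The job is handed in at about 29 s: all four parts are set out as asked, with the transformer about 3 mm off exact midway (towards the board) and the rest within about 2 mm by camera; the verdict wasn't shown.

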